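# Load the eared cartridge carrier and clamp it in the reader press

### The arm

A 6-joint arm with a two-finger parallel gripper is mounted at the origin on the work surface. World frame = base frame: x ahead of the robot, y to its left, z up, the work surface at z = 0. Lengths are in m, angles in degrees, forces in N, time in s.
With the tool pointing down it reaches from about 0.4 to 0.825 m from the base axis. Payload 7 kg.
Tool frame: the origin (TCP) lies on the centre line of the jaws, within the pads' length; the fingertips stand 11 mm ahead of it and the grasp point (between the pads) lies 8 mm behind it; z points along the fingers, y is the direction in which the jaws open and shut (so a half turn about z gives the same grasp; the last joint's range is limited). The gripper opens to 88 mm and grips with 3 to 60 N. Pads are 19 mm wide; open, the fingers measure 130 mm over their backs; the gripper's body (78 mm by 193 mm) begins 47 mm behind the grasp point.
Start: joints at [-48.638, 20.546, 0.682, 0, -70.136, -16.507], TCP at [0.284, -0.612, 0.238] pointing down, gripper open.
Joint ranges: [-176.03, 176.03], [-82.01, 121.73], [-58.28, 71.71], [-173.87, 95.51], [-174.79, -0.11], [-173.66, 173.66]. Speed limits (degrees/s): [136.94, 136.94, 172.46, 180, 180, 180].

### API

Orientations are given as [roll, pitch, yaw] about the fixed x, y, z axes, in that order (R = Rz(yaw) Ry(pitch) Rx(roll)).
In Python, from plant import ctrl, cams, order gives the robot as it stands.
- The arm moves only by the tool jog_arm, never from a script. Its argument "motion" is a list of rows, each an object with "offset": the shift along the tool's x, y, z in mm, a list of three; "roll": the turn about the tool's z in rad; "hand": the finger opening in mm, from 0 to 87.6. A call has 1 to 20 rows; each row is the pose to reach, as a shift and turn from the pose commanded when the call began, along the tool's axes at that moment; what a row does not reach only later rows make up. A row lasts 1/12 s, in which the tool goes at most 41.7 mm and 7.16 degrees, less where a joint would pass 70% of its speed; a pose out of reach is approached as far as the arm can. A call with a gripper value outside its range is refused whole. The fingers move at their own pace and stop on an object; the grip force is fixed at half the most. Time passes only in rows, so rows that repeat a pose let the fingers close. It gives the time, the measured TCP pose, the force and the opening at its end, in the units of the state.
- ctrl.get_obs(): the state, without advancing time (a new reading comes with each control period).
- cams.snapshot(name): name is "scene" or "side" or "wrist"; returns a dict with "img" (420x560x3 uint8, red, green, blue), "K" (3x3 intrinsics, pixels), "cam_to_world" (4x4, takes a point from camera to world coordinates); the wrist camera has in their place "T_tool_cam" (4x4, takes a point from camera to tool coordinates, whose origin is the TCP and whose axes are the flange's). Camera axes: x right, y down, z forward; pixel columns grow to the right and rows downward; lengths in m; the calibration is good to about 2 mm. A picture is of the moment at which its call begins: read the wrist's pose just before it. There is no depth.
- order.close_job(): hands the job in, once; it reports no verdict.
The state is a dict: "clock": time; "joint_pos": joint angles; "qvel": joint speeds; "tau": joint torques, N m; "tool_pos": TCP position; "orientation": TCP orientation; "force": force on the tool from outside, world axes, zero at the start; "moment": the same for the moment, N m; "opening": finger opening in m.
Only numpy, scipy, OpenCV 4.12 (cv2) and the standard library are available. Lean on these libraries where they do the work, as an engineer would, in place of code of your own. Each camera call takes 0.05 s, during which the arm holds its last target. There are 200 camera calls.

### The job

Slide the test-cartridge carrier that has ears into the slots of the small press, past the spring clips, until it lies flat and fully home against the end stop. Then turn the T-handle clockwise until you feel the resistance clearly rise and the carrier is firmly clamped, without overtightening, and let go; leave the earless carrier and the other things on the desk where they are.

Things in the scene. Friction and masses are not known exactly. Their poses are not given: they have to be found in the camera images.
- carrier: White plastic plate, 145 long, 6 thick, 110-180 g, lying flat. Origin: underside, below the middle of the grey cartridge block (44 x 36, top 12 above the underside). +x leads: leading edge at x = 27. 60 wide from x = -40 to 27, behind that a tongue 30 wide to x = -118. Two ears reach out to y = +-42 between x = 0 and 24, corners rounded with radius 5.
- fin (a point): Middle of the carrier's upright grip fin on the tongue, 100 behind the carrier's origin (x = -100) and 26 above its underside; axes as the carrier's. The fin is 24 long (x), 10 thick (y), 40 tall (from 6 to 46 above the underside).
- blank: The other carrier, the same but without ears; origin and axes as for the carrier. It may lie on either side; it must not be moved.
- home (a point): Where the carrier's origin must come to lie, axes parallel: on the press's bed, 12 above the desk, on the screw axis. The carrier goes in along +x, z up. Flat bed x = -75 to 35, 112 wide. End stop: wall with near face at x = 27. Spring clips: a round nose at x = -1 in each slot, 4 proud of the rail; passing them takes 5 to 15 N, from carrier origin x = -27 on; when home they sit behind the ears.
- slots (a point): Mouth of the two ear slots, mid-way between them, on the bed, 20 before home (x = -20 there), same axes. Side rails run from here to x = 53 here, inner faces 88 apart; lips over the ears start 8 above the bed and reach in to 36 from the middle. Before the mouth, over 27, the rails flare out to about 115 apart and over 17 the lips flare up.
- bed: Aluminium bed of the press bracket, 110 x 112 x 6, on which the carrier lies and against which the screw clamps it. Fixed. Origin: centre line of its underside below the screw axis; axes as home.
- arch (a point): Top middle of the grey arch across the press, on the screw axis, 80 to 83 above the desk; axes as home. Arch 36 long (x), 136 wide (y), legs 12 wide outside the slots; a collar 12 tall, 32 across, on top carries the screw. Below hangs the round sprung foot, 26 across, 3 to 8 above a seated carrier's block.
- tbar (a point): Centre of the T-handle's cross bar, on the vertical screw axis, 122 to 125 above the desk (42 above arch). The bar lies along this point's x, 92 long over its end balls (16 across), 12 x 12 in section, on a stem 14 across. It turns in place without rising or sinking.
- screw (a joint): Angle of the T-handle (rad), starts 0 to 0.7; grows clockwise from above, lowering the foot 3 mm per rad; stays where left. Contact angle differs each time, unknown. Free turning: steady friction 0.2 N m (none felt while held still). After contact torque (moving or held) rises 0.2-0.3 N m and clamp force 70-90 N per rad: a rise of 0.15 N m (50 N) is firmly clamped, 0.4 is too much.
- reagent: White bottle, 52 across, 105 tall, standing; origin under its centre. Bystander.
- strips: Small white jar, 44 across, 55 tall, standing; origin under its centre. Bystander.
- tape: Roll of clear tape, 70 across, 18 tall, lying; origin under its centre. Bystander.
- marker: Black marker, 120 long, 12 thick, lying. Bystander.
- drops: Small white dropper bottle, 30 across, 60 tall, standing; origin under its centre. Bystander.
- driver: Screwdriver lying at the left of the desk. Bystander.
Things that resemble listed ones, but are neither listed nor needed, are in the scene too. What is shaped like the carrier but green or yellow is not meant.

How it is judged (in metres and radians):
On the way, in this order (a step that is already met when the one before it is completed fails the run):
1. the eared carrier is home in the bracket, flat and not yet clamped (x of carrier in the frame of home between -0.003 and 0.003 m and y of carrier in the frame of home between -0.003 and 0.003 m and z of carrier in the frame of home below 0.0025 m and angle between carrier's own z axis and vertical below 0.06 rad), for 0.2 s.
2. the carrier is clamped by the screw (more than 25 N between it and the bed, the fingers off it) (contact force between carrier and bed above 25 N and contact force between the fingers and carrier below 0.5 N), for 0.2 s.
At the end, for the whole second after the job is handed in: The eared carrier is home (within 3 mm of the home point along and across, not more than 2.5 mm above the bed, tilted less than 0.06 rad), at rest and clamped: the screw presses it on the bed with more than 25 N and stays so (all of step 1 and contact force between carrier and bed above 25 N and linear speed of carrier below 0.02 m/s and velocity of joint screw between -0.1 and 0.1 rad/s); the robot touches nothing.
It fails at once if the screw is overtightened (more than 130 N between carrier and bed) (contact force between carrier and bed above 130 N).
It fails at once if the earless carrier is moved more than 20 mm (distance of blank from where it was at the start of the episode above 0.02 m).
It fails at once if a bystander is moved more than 30 mm (distance of any of reagent, strips, tape, marker, drops, driver from where it was at the start of the episode above 0.03 m).
It also fails if it takes over 72 s, if anything falls off the work surface, if the arm or the gripper's body presses on something with over 40 N, if the wrist force passes 120 N, or if a joint passes its speed limit or range.

## Working session

There is one attempt and no reset: what is moved stays moved. The work goes in short steps, Python scripts to look and compute and a tool call to move; the robot and the scene stay as the last step left them, time stands still between calls to the robot, and variables do not carry over. Pictures are saved under pics/ and viewed, about 8 in all and at most 12, crops included, and the job is handed in when it is done.

Besides the shell and the picture viewer there is one more tool, called after "Emit:" as a command line: name --argument value ..., lists and objects as JSON in quotes. jog_arm: Moves the arm, as the interface text tells. Its arguments: {"type":"object","properties":{"motion":{"type":"array"}},"required":["motion"]}

```bash
ls; mkdir -p pics; cat > h.py <<'E'
import numpy as np, cv2
from scipy.spatial.transform import Rotation as R
from plant import ctrl, cams, order
def snap(name, fn):
    o=ctrl.get_obs(); s=cams.snapshot(name)
    T=np.eye(4)
    if name=="wrist":
        T[:3,:3]=R.from_euler('xyz',o['orientation'],degrees=True).as_matrix(); T[:3,3]=o['tool_pos']
        T=T@s['T_tool_cam']
    else: T=s['cam_to_world']
    cv2.imwrite(f'pics/{fn}.png',s['img'][:,:,::-1]); np.savez(f'pics/{fn}.npz',K=s['K'],T=T)
    return s['img']
def px(fn,u,v,z):
    d=np.load(f'pics/{fn}.npz'); K,T=d['K'],d['T']
    r=T[:3,:3]@np.linalg.solve(K,[u,v,1]); c=T[:3,3]
    return (c+r*(z-c[2])/r[2]).round(4)
def proj(fn,p):
    d=np.load(f'pics/{fn}.npz'); K,T=d['K'],d['T']
    q=K@(T[:3,:3].T@(np.array(p)-T[:3,3])); return (q[:2]/q[2]).round(1)
def crop(fn,x0,y0,x1,y1,k,out):
    im=cv2.imread(f'pics/{fn}.png')[y0:y1,x0:x1]; cv2.imwrite(f'pics/{out}.png',cv2.resize(im,None,fx=k,fy=k,interpolation=cv2.INTER_CUBIC))
def tool(dp,yaw=None):
    "world shift -> tool axes mm"
    o=ctrl.get_obs(); M=R.from_euler('xyz',o['orientation'],degrees=True).as_matrix(); return (M.T@np.array(dp)*1000).round(1)
def st():
    o=ctrl.get_obs(); print({k:np.round(o[k],4).tolist() for k in ('clock','tool_pos','orientation','joint_pos','force','moment','opening')})
E
python3 - <<'E'
from h import *
st()
a=snap('scene','sc');b=snap('side','sd')
for n in('sc','sd'):
    d=np.load(f'pics/{n}.npz');print(d['K'].round(0).tolist(),d['T'].round(3).tolist())
crop('sc',0,0,560,420,1.42,'sc_b');crop('sd',0,0,560,420,1.42,'sd_b')
E
```

```text
pics
{'clock': 0.0, 'tool_pos': [0.2835, -0.6121, 0.2366], 'orientation': [179.9052, -0.0087, -155.1524], 'joint_pos': [-48.6389, 20.5921, 0.6335, -0.0198, -70.1348, -16.5068], 'force': [-0.5555, 0.2531, -0.5357], 'moment': [-0.0018, -0.0044, 0.0199], 'opening': 0.0881}
[[547.0, 0.0, 282.0], [0.0, 547.0, 214.0], [0.0, 0.0, 1.0]] [[-0.33, 0.634, -0.699, 1.584], [0.944, 0.212, -0.254, 0.387], [-0.012, -0.744, -0.668, 1.133], [0.0, 0.0, 0.0, 1.0]]
[[472.0, 0.0, 274.0], [0.0, 472.0, 206.0], [0.0, 0.0, 1.0]] [[-0.845, -0.288, 0.451, -0.182], [-0.535, 0.468, -0.703, 1.046], [-0.009, -0.836, -0.549, 0.913], [0.0, 0.0, 0.0, 1.0]]
```

View pics/sc_b.png

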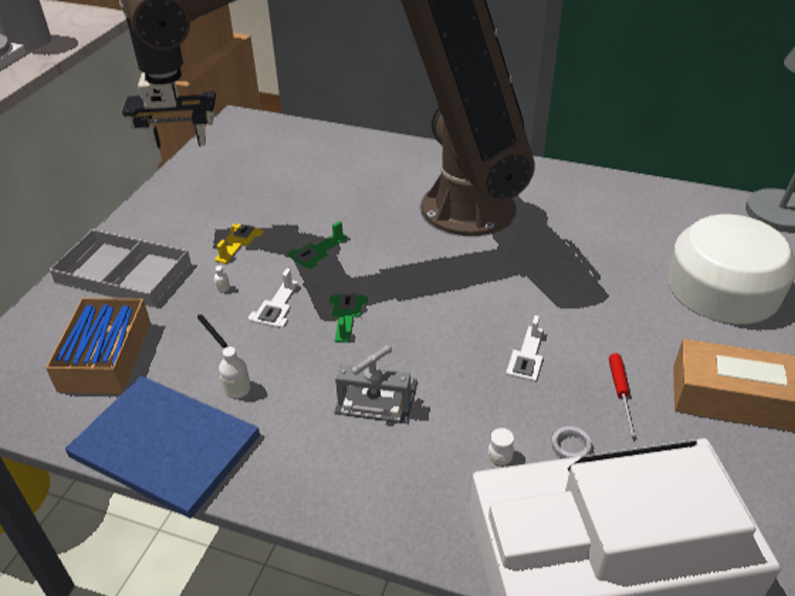

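View pics/sd_b.png

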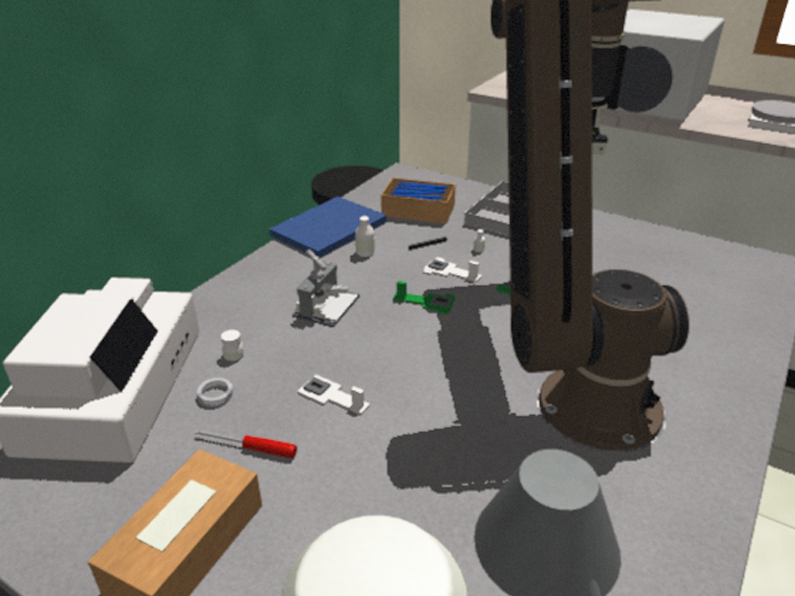

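The scene camera shows white carriers at about (193,212) and (370,245) in original pixels, and the press at about (265,272). I need a close-up to tell which carrier has ears.

```bash
python3 - <<'E'
from h import *
im=cv2.imread('pics/sc.png')
f=lambda x0,y0,w,h,W,H:cv2.resize(im[y0:y0+h,x0:x0+w],(W,H),interpolation=cv2.INTER_CUBIC)
a=f(165,180,60,60,400,400)[:300]; 
A=f(165,185,66,50,396,300);B=f(345,218,66,50,396,300);C=f(222,238,88,50,528,300)
D=np.zeros((300,264,3),np.uint8)
cv2.imwrite('pics/m1.png',np.vstack([np.hstack([A,B]),np.hstack([C,D])]))
E
```

```text
(no output)
```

View pics/m1.png

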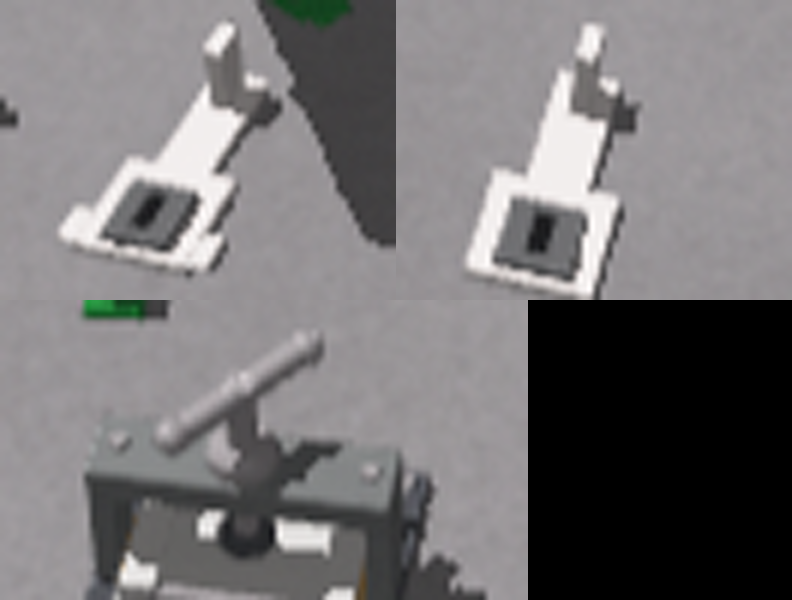

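The left carrier (A) has ears. Rough positions next.

```bash
python3 - <<'E'
from h import *
A=lambda u,v,z:px('sc',165+u/6,185+v/6,z)
C=lambda u,v,z:px('sc',222+u/6,238+(v-300)/6,z)
print('blk',A(150,213,.012),'fin',A(222,38,.046),'fin base top',A(232,100,.006))
print('bar',C(243,382,.1295),C(172,437,.1235),C(314,347,.1235))
for p in [(88,478),(398,497),(112,425),(400,455)]: print('arch',C(*p,.0815))
s=lambda u,v,z:px('sd',u/1.42,v/1.42,z)
print('side: fin',s(474,263,.046),'blk',s(440,265,.012),'bed corner right',s(358,293,.012),s(345,322,.012))
print('reagent',px('sc',235/1.42,395/1.42,0),'drops',px('sc',222/1.42,290/1.42,0),'marker',px('sc',200/1.42,317/1.42,.006),px('sc',228/1.42,348/1.42,.006))
print('green',px('sc',348/1.42,302/1.42,.01),px('sc',344/1.42,338/1.42,0.01),px('sc',307/1.42,253/1.42,0.01),px('sc',338/1.42,240/1.42,0.01))
print(cams.snapshot('wrist')['T_tool_cam'].round(3), cams.snapshot('wrist')['K'].round(0))
E
```

```text
blk [ 0.5277 -0.2925  0.012 ] fin [ 0.426  -0.2966  0.046 ] fin base top [ 0.4285 -0.2944  0.006 ]
bar [0.6856 0.0074 0.1295] [ 0.7198 -0.0118  0.1235] [0.6508 0.0268 0.1235]
arch [ 0.7181 -0.0539  0.0815]
arch [0.6856 0.0768 0.0815]
arch [ 0.6856 -0.0561  0.0815]
arch [0.6621 0.0698 0.0815]
side: fin [ 0.4205 -0.291   0.046 ] blk [ 0.515 -0.288  0.012] bed corner right [ 0.6217 -0.0665  0.012 ] [0.5783 0.0489 0.012 ]
reagent [ 0.7497 -0.2587  0.    ] drops [ 0.4815 -0.4357  0.    ] marker [ 0.5808 -0.4328  0.006 ] [ 0.6449 -0.3302  0.006 ]
green [ 0.4394 -0.1481  0.01  ] [ 0.5456 -0.1138  0.01  ] [ 0.3103 -0.3041  0.01  ] [ 0.2411 -0.2545  0.01  ]
[[-0.001 -0.961 -0.276  0.075]
 [ 1.    -0.001 -0.001 -0.001]
 [ 0.001 -0.276  0.961 -0.147]
 [ 0.     0.     0.     1.   ]] [[320.   0. 279.]
 [  0. 320. 207.]
 [  0.   0.   1.]]
```

```bash
python3 - <<'E'
from h import *
o=ctrl.get_obs();print(tool(np.array([.45,-.295,.2])-o['tool_pos']))
E
```

```text
[-284.3  217.9   37.2]
```

Emit:
jog_arm --motion '[{"offset": [-284, 218, 37], "roll": 0.4, "hand": 60}, {"offset": [-284, 218, 37], "roll": 0.4, "hand": 60}, {"offset": [-284, 218, 37], "roll": 0.4, "hand": 60}, {"offset": [-284, 218, 37], "roll": 0.4, "hand": 60}, {"offset": [-284, 218, 37], "roll": 0.4, "hand": 60}, {"offset": [-284, 218, 37], "roll": 0.4, "hand": 60}, {"offset": [-284, 218, 37], "roll": 0.4, "hand": 60}, {"offset": [-284, 218, 37], "roll": 0.4, "hand": 60}, {"offset": [-284, 218, 37], "roll": 0.4, "hand": 60}, {"offset": [-284, 218, 37], "roll": 0.4, "hand": 60}, {"offset": [-284, 218, 37], "roll": 0.4, "hand": 60}, {"offset": [-284, 218, 37], "roll": 0.4, "hand": 60}, {"offset": [-284, 218, 37], "roll": 0.4, "hand": 60}]'

```text
clock: 1.28
tool_pos: [0.4494, -0.2959, 0.2006]
orientation: [-180.0, -0.0, -178.1]
force: [-0.3, 0.0, -0.0]
opening: 0.0597
```

```bash
python3 - <<'E'
from h import *
st(); snap('wrist','w1'); crop('w1',0,0,560,420,1.42,'w1_b')
print(proj('w1',[.426,-.295,.046]),proj('w1',[.528,-.2925,.012]))
E
```

```text
{'clock': 1.2833, 'tool_pos': [0.4494, -0.2959, 0.2006], 'orientation': [-179.9991, -0.0044, -178.1081], 'joint_pos': [-12.4793, 9.3117, -19.7004, 0.0022, -60.9919, -75.6299], 'force': [-0.2941, 0.0411, -0.0351], 'moment': [-0.0912, 0.0272, 0.046], 'opening': 0.0597}
[282.  171.3] [280.8 254.8]
```

View pics/w1_b.png

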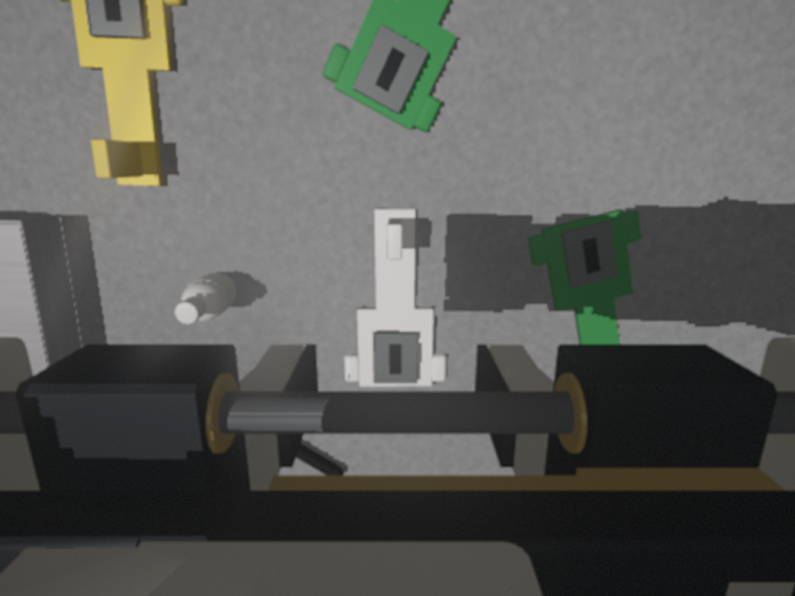

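```bash
python3 - <<'E'
from h import *
w=lambda u,v,z:px('w1',u/1.42,v/1.42,z)
f=w(395,240,.046); b=w(397,357,.012); print(f,b,'dist',np.linalg.norm((b-f)[:2]),'yaw',np.degrees(np.arctan2(*(b-f)[1::-1])))
print('tail edges',w(376,210,.006),w(415,210,.006),'lead',w(358,386,.006),w(434,386,.006))
o=ctrl.get_obs();print(tool(np.array([*f[:2],.020])-o['tool_pos']))
E
```

```text
[ 0.424  -0.2987  0.046 ] [ 0.5239 -0.294   0.012 ] dist 0.10001049944880792 yaw 2.6936110376850997
tail edges [ 0.4085 -0.3134  0.006 ] [ 0.4076 -0.2844  0.006 ] lead [ 0.5537 -0.3255  0.006 ] [ 0.5517 -0.2623  0.006 ]
[ 25.3  -1.8 180.5]
```

Emit:
jog_arm --motion '[{"offset": [25.3, -2, 40], "roll": 0, "hand": 50}, {"offset": [25.3, -2, 80], "roll": 0, "hand": 50}, {"offset": [25.3, -2, 120], "roll": 0, "hand": 50}, {"offset": [25.3, -2, 150], "roll": 0, "hand": 50}, {"offset": [25.3, -2, 170], "roll": 0, "hand": 50}, {"offset": [25.3, -2, 178.5], "roll": 0, "hand": 40}, {"offset": [25.3, -2, 178.5], "roll": 0, "hand": 30}, {"offset": [25.3, -2, 178.5], "roll": 0, "hand": 0}, {"offset": [25.3, -2, 178.5], "roll": 0, "hand": 0}, {"offset": [25.3, -2, 178.5], "roll": 0, "hand": 0}, {"offset": [25.3, -2, 178.5], "roll": 0, "hand": 0}, {"offset": [25.3, -2, 178.5], "roll": 0, "hand": 0}, {"offset": [25.3, -2, 178.5], "roll": 0, "hand": 0}, {"offset": [25.3, -2, 178.5], "roll": 0, "hand": 0}]'

```text
clock: 2.5
tool_pos: [0.4252, -0.2983, 0.0232]
orientation: [-180.0, 0.1, -178.0]
force: [-1.0, 1.2, 6.5]
opening: 0.0099
```

Emit:
jog_arm --motion '[{"offset": [0, 0, -20], "roll": 0, "hand": 0}, {"offset": [0, 0, -55], "roll": 0, "hand": 0}, {"offset": [0, 0, -95], "roll": 0, "hand": 0}, {"offset": [-20, 20, -125], "roll": 0, "hand": 0}, {"offset": [-366, 315, -187], "roll": -0.23, "hand": 0}, {"offset": [-366, 315, -187], "roll": -0.23, "hand": 0}, {"offset": [-366, 315, -187], "roll": -0.23, "hand": 0}, {"offset": [-366, 315, -187], "roll": -0.23, "hand": 0}, {"offset": [-366, 315, -187], "roll": -0.23, "hand": 0}, {"offset": [-366, 315, -187], "roll": -0.23, "hand": 0}, {"offset": [-366, 315, -187], "roll": -0.23, "hand": 0}, {"offset": [-366, 315, -187], "roll": -0.23, "hand": 0}, {"offset": [-366, 315, -187], "roll": -0.23, "hand": 0}, {"offset": [-366, 315, -187], "roll": -0.23, "hand": 0}, {"offset": [-366, 315, -187], "roll": -0.23, "hand": 0}, {"offset": [-366, 315, -187], "roll": -0.23, "hand": 0}, {"offset": [-366, 315, -187], "roll": -0.23, "hand": 0}, {"offset": [-366, 315, -187], "roll": -0.23, "hand": 0}, {"offset": [-366, 315, -187], "roll": -0.23, "hand": 0}, {"offset": [-366, 315, -187], "roll": -0.23, "hand": 0}]'

```text
clock: 4.17
tool_pos: [0.779, 0.028, 0.2095]
orientation: [180.0, 0.0, -164.9]
force: [-0.7, -0.8, -1.9]
opening: 0.0102
```

```bash
python3 - <<'E'
from h import *
st(); snap('wrist','w2'); crop('w2',0,0,560,420,1.42,'w2_b'); snap('scene','sc2')
print(proj('w2',[.686,.008,.1295]))
E
```

```text
{'clock': 4.1667, 'tool_pos': [0.779, 0.028, 0.2095], 'orientation': [179.9985, 0.0015, -164.9368], 'joint_pos': [16.3064, 31.2833, 14.1775, -0.0015, -72.8927, -91.2428], 'force': [-0.6605, -0.7773, -1.9088], 'moment': [-0.0262, 0.0797, -0.0282], 'opening': 0.0102}
[287.7  84. ]
```

View pics/w2_b.png

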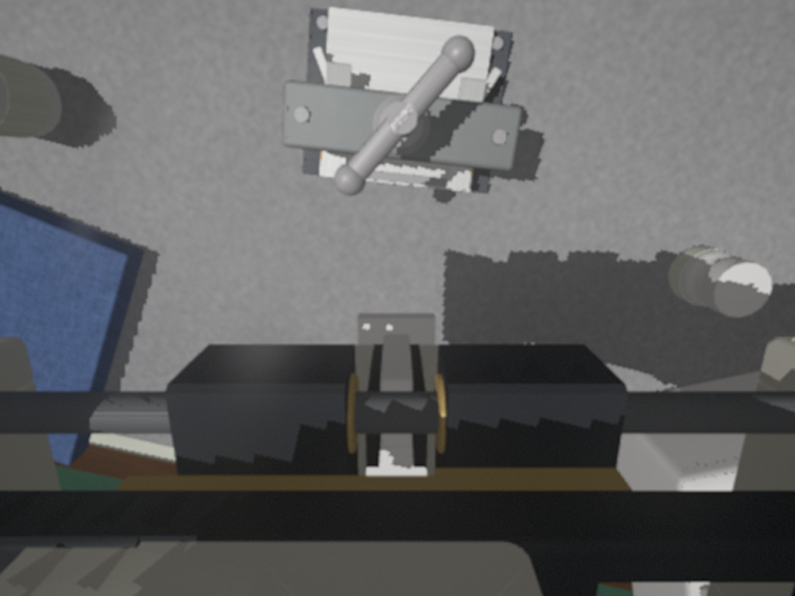

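```bash
python3 - <<'E'
from h import *
w=lambda u,v,z:px('w2',u/1.42,v/1.42,z)
a=[w(*p,.0815) for p in [(286,81),(523,107),(514,170),(283,144)]]
print(a,'mid',np.mean(a,0))
yw=lambda l,r:print('yaw',np.degrees(np.arctan2(-(r-l)[0],(r-l)[1])),np.linalg.norm((r-l)[:2]))
yw(a[0],a[1]);yw(a[3],a[2])
l,r=w(302,113,.083),w(500,136,.083);yw(l,r);print('bolts mid',(l+r)/2)
l,r=w(328,9,.012),w(494,27,.012);yw(l,r);print('bed edge mid',(l+r)/2)
p,q=w(459,52,.1235),w(349,179,.1235);print('balls',p,q,(p+q)/2,np.linalg.norm(p-q),np.degrees(np.arctan2(*(q-p)[1::-1])))
print('bar c',w(404,121,.1295))
E
```

```text
[array([ 0.68  , -0.0631,  0.0815]), array([0.6586, 0.0687, 0.0815]), array([0.6924, 0.0751, 0.0815]), array([ 0.7132, -0.0583,  0.0815])] mid [0.68605 0.0056  0.0815 ]
yaw 9.222474248858795 0.13352602742536754
yaw 8.862315277354835 0.13501185133165158
yaw 8.803970589794707 0.11303176544670972
bolts mid [0.68545 0.00505 0.083  ]
yaw 9.529393619604736 0.11235034490378748
bed edge mid [ 0.6133 -0.0069  0.012 ]
balls [0.6512 0.0228 0.1235] [ 0.72   -0.0133  0.1235] [0.6856  0.00475 0.1235 ] 0.07769588148673001 -27.68641431319252
bar c [0.6873 0.0061 0.1295]
```

Emit:
jog_arm --motion '[{"offset": [278.6, 21.8, 0], "roll": 0.106, "hand": 0}, {"offset": [278.6, 21.8, 0], "roll": 0.106, "hand": 0}, {"offset": [278.6, 21.8, 0], "roll": 0.106, "hand": 0}, {"offset": [278.6, 21.8, 0], "roll": 0.106, "hand": 0}, {"offset": [278.6, 21.8, 0], "roll": 0.106, "hand": 0}, {"offset": [278.6, 21.8, 0], "roll": 0.106, "hand": 0}, {"offset": [278.6, 21.8, 0], "roll": 0.106, "hand": 0}, {"offset": [278.6, 21.8, 0], "roll": 0.106, "hand": 0}, {"offset": [278.6, 21.8, 40], "roll": 0.106, "hand": 0}, {"offset": [278.6, 21.8, 80], "roll": 0.106, "hand": 0}, {"offset": [278.6, 21.8, 115], "roll": 0.106, "hand": 0}, {"offset": [278.6, 21.8, 140], "roll": 0.106, "hand": 0}, {"offset": [278.6, 21.8, 155], "roll": 0.106, "hand": 0}, {"offset": [278.6, 21.8, 164], "roll": 0.106, "hand": 0}, {"offset": [278.6, 21.8, 168], "roll": 0.106, "hand": 0}, {"offset": [278.6, 21.8, 170], "roll": 0.106, "hand": 0}, {"offset": [278.6, 21.8, 170], "roll": 0.106, "hand": 0}, {"offset": [278.6, 21.8, 170], "roll": 0.106, "hand": 0}]'

```text
clock: 5.77
tool_pos: [0.5058, -0.0224, 0.0401]
orientation: [180.0, 0.1, -171.0]
force: [0.1, -0.8, -0.5]
opening: 0.0097
```

```bash
python3 - <<'E'
from h import *
st(); snap('scene','sc3'); snap('side','sd3')
im=cv2.imread('pics/sc3.png');i2=cv2.imread('pics/sd3.png')
f=lambda im,x0,y0,w,h,W,H:cv2.resize(im[y0:y0+h,x0:x0+w],(W,H),interpolation=cv2.INTER_CUBIC)
cv2.imwrite('pics/m2.png',np.hstack([f(im,215,185,100,120,400,480),f(i2,190,150,100,120,400,480)]))
E
```

```text
{'clock': 5.7667, 'tool_pos': [0.5058, -0.0224, 0.0401], 'orientation': [179.9871, 0.1134, -170.9521], 'joint_pos': [19.7337, 17.6122, -34.3325, 0.0135, -37.9414, -100.6964], 'force': [0.1427, -0.8386, -0.5417], 'moment': [0.0013, 0.0409, -0.0094], 'opening': 0.0097}
```

View pics/m2.png

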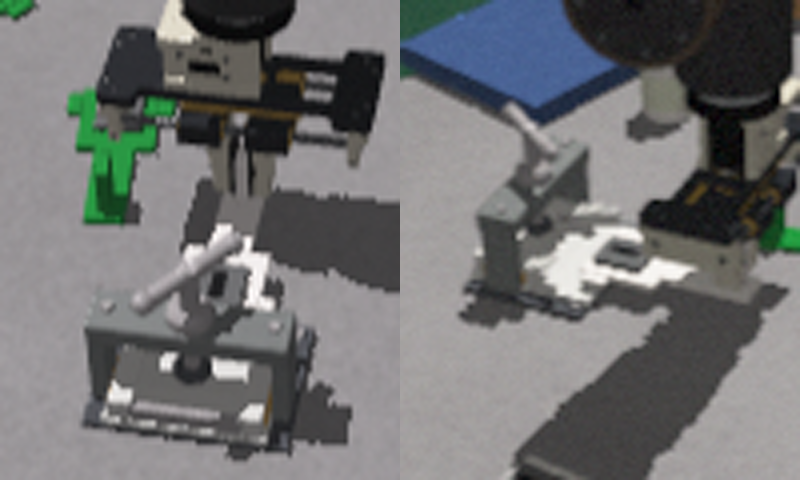

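```bash
python3 - <<'E'
from h import *
print(px('sc3',271.2,256.2,.029),px('sd3',245.75,213,.029))
print(proj('sc3',[.6034,-.0069,.029]),proj('sd3',[.6034,-.0069,.029]))
E
```

```text
[ 0.6043 -0.0014  0.029 ] [ 0.6016 -0.0011  0.029 ]
[269.4 255.5] [246.3 212. ]
```

Emit:
jog_arm --motion '[{"offset": [0, 0, 2], "roll": 0, "hand": 0}, {"offset": [0, 0, 3], "roll": 0, "hand": 0}, {"offset": [0, 0, 4], "roll": 0, "hand": 0}, {"offset": [0, 0, 4], "roll": 0, "hand": 0}]'

```text
clock: 6.2
tool_pos: [0.5051, -0.0225, 0.0351]
orientation: [180.0, 0.0, -171.0]
force: [-1.2, -0.1, 2.4]
opening: 0.0099
```

Emit:
jog_arm --motion '[{"offset": [-5, 0, -0.5], "roll": 0, "hand": 0}, {"offset": [-12, 0, -0.5], "roll": 0, "hand": 0}, {"offset": [-19, 0, -0.5], "roll": 0, "hand": 0}, {"offset": [-25, 0, -0.5], "roll": 0, "hand": 0}, {"offset": [-30, 0, -0.5], "roll": 0, "hand": 0}, {"offset": [-35, 0, -0.5], "roll": 0, "hand": 0}, {"offset": [-40, 0, -0.5], "roll": 0, "hand": 0}, {"offset": [-45, 0, -0.5], "roll": 0, "hand": 0}, {"offset": [-45, 0, -0.5], "roll": 0, "hand": 0}]'

```text
clock: 6.95
tool_pos: [0.5507, -0.0152, 0.0355]
orientation: [-180.0, 0.0, -170.9]
force: [-0.5, 0.6, -0.5]
opening: 0.0097
```

Emit:
jog_arm --motion '[{"offset": [-5, 0, 0], "roll": 0, "hand": 0}, {"offset": [-10, 0, 0], "roll": 0, "hand": 0}, {"offset": [-14, 0, 0], "roll": 0, "hand": 0}, {"offset": [-18, 0, 0], "roll": 0, "hand": 0}, {"offset": [-22, 0, 0], "roll": 0, "hand": 0}, {"offset": [-22, 0, 0], "roll": 0, "hand": 0}]'

```text
clock: 7.45
tool_pos: [0.5699, -0.0125, 0.0352]
orientation: [-180.0, -0.2, -171.0]
force: [-2.8, -0.1, -1.5]
opening: 0.0099
```

Emit:
jog_arm --motion '[{"offset": [-4, 0, 0], "roll": 0, "hand": 0}, {"offset": [-8, 0, 0], "roll": 0, "hand": 0}, {"offset": [-12, 0, 0], "roll": 0, "hand": 0}, {"offset": [-15, 0, 0], "roll": 0, "hand": 0}, {"offset": [-18, 0, 0], "roll": 0, "hand": 0}, {"offset": [-18, 0, 0], "roll": 0, "hand": 0}]'

```text
clock: 7.95
tool_pos: [0.5875, -0.0096, 0.0351]
orientation: [-180.0, -0.2, -171.0]
force: [-7.8, -1.1, 1.8]
opening: 0.0099
```

Emit:
jog_arm --motion '[{"offset": [-1, 0, 0], "roll": 0, "hand": 0}, {"offset": [-2, 0, 0], "roll": 0, "hand": 0}, {"offset": [-2, 0, 0], "roll": 0, "hand": 0}]'

```text
clock: 8.2
tool_pos: [0.5875, -0.0097, 0.035]
orientation: [-180.0, -0.4, -171.0]
force: [-13.4, -0.2, 8.4]
opening: 0.0101
```

Emit:
jog_arm --motion '[{"offset": [-1, 0, 0], "roll": 0, "hand": 0}, {"offset": [-2, 0, 0], "roll": 0, "hand": 0}, {"offset": [-3, 0, 0], "roll": 0, "hand": 0}, {"offset": [-3, 0, 0], "roll": 0, "hand": 0}]'

```text
clock: 8.53
tool_pos: [0.5877, -0.0096, 0.0349]
orientation: [-180.0, -0.7, -171.0]
force: [-23.4, 1.8, 17.6]
opening: 0.0097
```

```bash
python3 - <<'E'
from h import *
st(); snap('scene','sc4'); snap('side','sd4'); snap('wrist','w4')
im=cv2.imread('pics/sc4.png');i2=cv2.imread('pics/sd4.png')
f=lambda im,x0,y0,w,h,W,H:cv2.resize(im[y0:y0+h,x0:x0+w],(W,H),interpolation=cv2.INTER_CUBIC)
cv2.imwrite('pics/m3.png',np.hstack([f(im,230,235,67,80,400,480),f(i2,190,160,67,80,400,480)]))
E
```

```text
{'clock': 8.5333, 'tool_pos': [0.5877, -0.0096, 0.0349], 'orientation': [-179.9926, -0.657, -171.0396], 'joint_pos': [18.0417, 24.5054, -23.3982, -0.142, -42.7464, -98.9764], 'force': [-23.4056, 1.811, 17.5766], 'moment': [0.5171, 7.7875, 0.0787], 'opening': 0.0097}
```

View pics/m3.png

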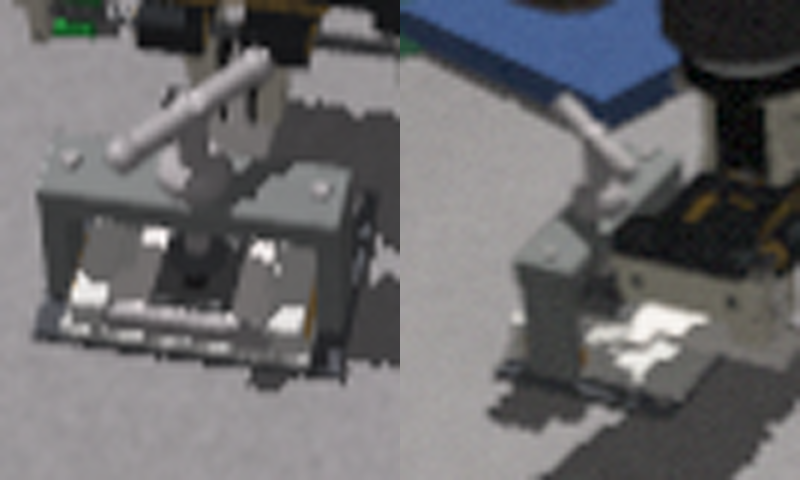

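Emit:
jog_arm --motion '[{"offset": [3, 0, 0], "roll": 0, "hand": 0}, {"offset": [5, 0, 0], "roll": 0, "hand": 0}, {"offset": [5, 0, 0], "roll": 0, "hand": 0}]'

```text
clock: 8.93
tool_pos: [0.5876, -0.0095, 0.0349]
orientation: [-180.0, -0.1, -171.0]
force: [-5.0, -0.8, -0.8]
opening: 0.0095
```

Emit:
jog_arm --motion '[{"offset": [0.5, 0, 0], "roll": 0, "hand": 20}, {"offset": [0.5, 0, 0], "roll": 0, "hand": 40}, {"offset": [0.5, 0, 0], "roll": 0, "hand": 40}, {"offset": [0.5, 0, 0], "roll": 0, "hand": 40}, {"offset": [0.5, 0, -10], "roll": 0, "hand": 40}, {"offset": [0.5, 0, -35], "roll": 0, "hand": 40}, {"offset": [0, 0, -75], "roll": 0, "hand": 40}, {"offset": [0, 0, -115], "roll": 0, "hand": 40}, {"offset": [0, 0, -150], "roll": 0, "hand": 40}, {"offset": [0, 0, -170], "roll": 0, "hand": 40}, {"offset": [0, 0, -170], "roll": 0, "hand": 40}]'

```text
clock: 9.85
tool_pos: [0.592, -0.0089, 0.2126]
orientation: [-180.0, 0.6, -170.9]
force: [0.8, 0.1, 0.1]
opening: 0.0401
```

```bash
python3 - <<'E'
from h import *
st(); snap('wrist','w5');snap('scene','sc5');snap('side','sd5')
im=cv2.imread('pics/sc5.png');i2=cv2.imread('pics/sd5.png')
f=lambda im,x0,y0,w,h,W,H:cv2.resize(im[y0:y0+h,x0:x0+w],(W,H),interpolation=cv2.INTER_CUBIC)
cv2.imwrite('pics/m4.png',np.hstack([f(im,230,225,67,80,400,480),f(i2,190,160,67,80,400,480)]))
E
```

```text
{'clock': 9.85, 'tool_pos': [0.592, -0.0089, 0.2126], 'orientation': [-179.9997, 0.6026, -170.912], 'joint_pos': [18.1066, 13.4489, -12.7411, 0.1061, -63.215, -99.066], 'force': [0.8373, 0.0517, 0.1102], 'moment': [-0.0386, -0.0653, -0.0834], 'opening': 0.0401}
```

View pics/m4.png

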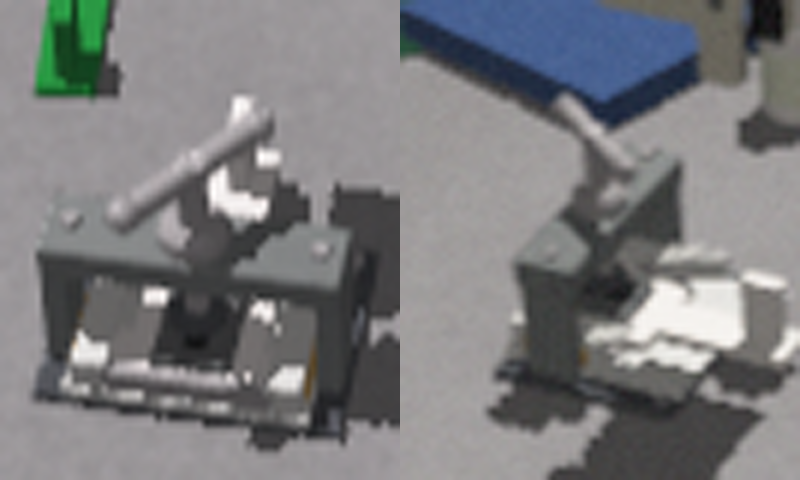

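Emit:
jog_arm --motion '[{"offset": [-95, -0.7, 10], "roll": -2.5, "hand": 40}, {"offset": [-95, -0.7, 10], "roll": -2.5, "hand": 40}, {"offset": [-95, -0.7, 10], "roll": -2.5, "hand": 40}, {"offset": [-95, -0.7, 10], "roll": -2.5, "hand": 40}, {"offset": [-95, -0.7, 10], "roll": -2.5, "hand": 40}, {"offset": [-95, -0.7, 10], "roll": -2.5, "hand": 40}, {"offset": [-95, -0.7, 10], "roll": -2.5, "hand": 40}, {"offset": [-95, -0.7, 10], "roll": -2.5, "hand": 40}, {"offset": [-95, -0.7, 10], "roll": -2.5, "hand": 40}, {"offset": [-95, -0.7, 10], "roll": -2.5, "hand": 40}, {"offset": [-95, -0.7, 10], "roll": -2.5, "hand": 40}, {"offset": [-95, -0.7, 10], "roll": -2.5, "hand": 40}, {"offset": [-95, -0.7, 10], "roll": -2.5, "hand": 40}, {"offset": [-95, -0.7, 10], "roll": -2.5, "hand": 40}, {"offset": [-95, -0.7, 10], "roll": -2.5, "hand": 40}, {"offset": [-95, -0.7, 10], "roll": -2.5, "hand": 40}, {"offset": [-95, -0.7, 10], "roll": -2.5, "hand": 40}, {"offset": [-95, -0.7, 10], "roll": -2.5, "hand": 40}, {"offset": [-95, -0.7, 10], "roll": -2.5, "hand": 40}, {"offset": [-95, -0.7, 10], "roll": -2.5, "hand": 40}]'

```text
clock: 11.67
tool_pos: [0.6822, 0.0049, 0.1937]
orientation: [179.9, 0.1, -27.4]
force: [-0.1, 0.1, -0.4]
opening: 0.04
```

Emit:
jog_arm --motion '[{"offset": [0, 0, 0], "roll": 0, "hand": 40}, {"offset": [0, 0, 0], "roll": 0, "hand": 40}]'

```text
clock: 11.83
tool_pos: [0.6824, 0.005, 0.1942]
orientation: [179.9, 0.1, -28.0]
force: [-0.0, 0.2, 0.3]
opening: 0.0398
```

```bash
python3 - <<'E'
from h import *
st(); snap('wrist','w6'); crop('w6',0,0,560,420,1.42,'w6_b')
o=ctrl.get_obs();print(tool(np.array([.686,.0055,.129])-o['tool_pos']))
print('fin exp',proj('sc5',[.5872,-.0101,.058]),proj('sd5',[.5872,-.0101,.058]))
print([proj('w6',p)*1.42 for p in ([.686,.0055,.1295],[.6512,.0228,.1235],[.72,-.0133,.1235])])
E
```

```text
{'clock': 11.8333, 'tool_pos': [0.6824, 0.005, 0.1942], 'orientation': [179.9133, 0.1012, -27.9529], 'joint_pos': [16.7354, 22.8625, -1.5901, -0.0104, -65.6804, 45.3161], 'force': [-0.0016, 0.1636, 0.2744], 'moment': [-0.0287, 0.0873, 0.0185], 'opening': 0.0398}
[ 2.9 -2.2 65.4]
fin exp [270.1 244. ] [250.5 205.7]
[array([388.654, 314.956]), array([391.068, 380.986]), array([389.79 , 234.442])]
```

View pics/w6_b.png

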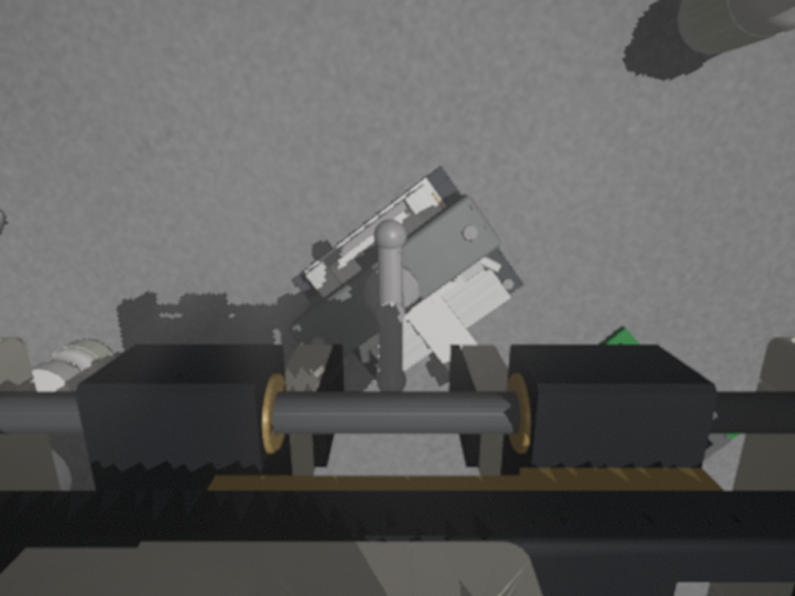

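Emit:
jog_arm --motion '[{"offset": [2.9, -1.7, 20], "roll": 0, "hand": 40}, {"offset": [2.9, -1.7, 45], "roll": 0, "hand": 40}, {"offset": [2.9, -1.7, 60], "roll": 0, "hand": 30}, {"offset": [2.9, -1.7, 66], "roll": 0, "hand": 25}, {"offset": [2.9, -1.7, 66], "roll": 0, "hand": 20}, {"offset": [2.9, -1.7, 66], "roll": 0, "hand": 0}, {"offset": [2.9, -1.7, 66], "roll": 0, "hand": 0}, {"offset": [2.9, -1.7, 66], "roll": 0, "hand": 0}, {"offset": [2.9, -1.7, 66], "roll": 0, "hand": 0}, {"offset": [2.9, -1.7, 66], "roll": 0, "hand": 0}]'

```text
clock: 12.72
tool_pos: [0.6871, 0.0055, 0.1307]
orientation: [-179.9, -0.1, -27.7]
force: [1.7, 1.9, 1.1]
opening: 0.0128
```

```bash
python3 -c "from h import *;st()"
```

```text
{'clock': 12.7167, 'tool_pos': [0.6871, 0.0055, 0.1307], 'orientation': [-179.9102, -0.1035, -27.7188], 'joint_pos': [16.6736, 25.9745, -5.485, 0.0097, -58.4037, 45.6026], 'force': [1.6926, 1.8961, 1.114], 'moment': [0.481, -0.5199, -0.0229], 'opening': 0.0128}
```

Emit:
jog_arm --motion '[{"offset": [0, 0, 0], "roll": 0.1, "hand": 0}, {"offset": [0, 0, 0], "roll": 0.2, "hand": 0}, {"offset": [0, 0, 0], "roll": 0.3, "hand": 0}, {"offset": [0, 0, 0], "roll": 0.4, "hand": 0}, {"offset": [0, 0, 0], "roll": 0.4, "hand": 0}, {"offset": [0, 0, 0], "roll": 0.4, "hand": 0}]'

```text
clock: 13.22
tool_pos: [0.687, 0.0053, 0.1306]
orientation: [-179.9, -0.1, -50.4]
force: [1.5, 1.0, 3.4]
opening: 0.013
```

```bash
python3 -c "from h import *;st()"
```

```text
{'clock': 13.2167, 'tool_pos': [0.687, 0.0053, 0.1306], 'orientation': [-179.9095, -0.0626, -50.4459], 'joint_pos': [16.6673, 25.9743, -5.4966, 0.0264, -58.4214, 22.873], 'force': [1.5109, 1.0216, 3.4417], 'moment': [0.3572, -0.2785, 0.0746], 'opening': 0.013}
```

```bash
cat >> h.py <<'E'
def mz(n=4):
    v=[]
    for i in range(n): cams.snapshot('wrist'); o=ctrl.get_obs(); v.append([o['moment'][2],o['orientation'][2]])
    print(np.mean(v,0).round(3),np.std(v,0).round(3),'clock',o['clock'],'open',o['opening'],np.round(o['force'],1))
E
python3 -c "from h import *;mz()"
```

```text
[  0.102 -50.462] [0.017 0.026] clock 13.4167 open 0.012562444127935135 [1.  1.8 4.8]
```

Emit:
jog_arm --motion '[{"offset": [0, 0, 0], "roll": 0.1, "hand": 0}, {"offset": [0, 0, 0], "roll": 0.2, "hand": 0}, {"offset": [0, 0, 0], "roll": 0.3, "hand": 0}, {"offset": [0, 0, 0], "roll": 0.4, "hand": 0}]'

```text
clock: 13.75
tool_pos: [0.6868, 0.0052, 0.1306]
orientation: [-179.9, -0.0, -73.7]
force: [-0.9, 1.4, 7.2]
opening: 0.0128
```

```bash
python3 -c "from h import *;st();cams.snapshot('wrist');cams.snapshot('wrist');mz()"
```

```text
{'clock': 13.75, 'tool_pos': [0.6868, 0.0052, 0.1306], 'orientation': [-179.9234, -0.027, -73.6928], 'joint_pos': [16.6663, 25.9732, -5.5038, 0.0323, -58.4465, -0.3759], 'force': [-0.9396, 1.3518, 7.1812], 'moment': [0.3882, 0.1806, 0.2217], 'opening': 0.0128}
[ 7.3000e-02 -7.3444e+01] [0.024 0.024] clock 14.05 open 0.012742565112973357 [0.7 0.8 5.9]
```

Emit:
jog_arm --motion '[{"offset": [0, 0, 0], "roll": 0.1, "hand": 0}, {"offset": [0, 0, 0], "roll": 0.2, "hand": 0}, {"offset": [0, 0, 0], "roll": 0.3, "hand": 0}, {"offset": [0, 0, 0], "roll": 0.4, "hand": 0}]'

```text
clock: 14.38
tool_pos: [0.6865, 0.0052, 0.1306]
orientation: [-179.9, -0.0, -96.6]
force: [-1.1, 2.5, 7.2]
opening: 0.0123
```

```bash
python3 -c "from h import *;st();cams.snapshot('wrist');cams.snapshot('wrist');mz()"
```

```text
{'clock': 14.3833, 'tool_pos': [0.6865, 0.0052, 0.1306], 'orientation': [-179.9496, -0.0023, -96.6136], 'joint_pos': [16.6679, 25.9675, -5.5148, 0.0258, -58.4723, -23.295], 'force': [-1.0767, 2.4514, 7.2001], 'moment': [0.4543, 0.4461, 0.2232], 'opening': 0.0123}
[ 7.6000e-02 -9.6364e+01] [0.015 0.024] clock 14.6833 open 0.012745142155781427 [-0.8  1.2  6.5]
```

Emit:
jog_arm --motion '[{"offset": [0, 0, 0], "roll": 0.1, "hand": 0}, {"offset": [0, 0, 0], "roll": 0.2, "hand": 0}, {"offset": [0, 0, 0], "roll": 0.3, "hand": 0}]'

```text
clock: 14.93
tool_pos: [0.6863, 0.0052, 0.1306]
orientation: [-180.0, 0.0, -113.8]
force: [-1.9, 0.9, 7.1]
opening: 0.0125
```

```bash
python3 -c "from h import *;st();cams.snapshot('wrist');cams.snapshot('wrist');mz()"
```

```text
{'clock': 14.9333, 'tool_pos': [0.6863, 0.0052, 0.1306], 'orientation': [-179.9685, 0.0089, -113.7993], 'joint_pos': [16.6703, 25.9638, -5.5195, 0.016, -58.4869, -40.478], 'force': [-1.8628, 0.8598, 7.1432], 'moment': [0.6143, 0.6688, 0.182], 'opening': 0.0125}
[ 6.00000e-02 -1.13553e+02] [0.028 0.025] clock 15.2333 open 0.012810063133529555 [-0.3  1.7  8.1]
```

Emit:
jog_arm --motion '[{"offset": [0, 0, 0], "roll": 0.1, "hand": 0}, {"offset": [0, 0, 0], "roll": 0.2, "hand": 0}, {"offset": [0, 0, 0], "roll": 0.3, "hand": 0}]'

```text
clock: 15.48
tool_pos: [0.6861, 0.0053, 0.1306]
orientation: [-180.0, 0.0, -131.0]
force: [-2.7, 2.4, 7.6]
opening: 0.0128
```

```bash
python3 -c "from h import *;st();cams.snapshot('wrist');cams.snapshot('wrist');mz()"
```

```text
{'clock': 15.4833, 'tool_pos': [0.6861, 0.0053, 0.1306], 'orientation': [-179.9871, 0.0132, -130.9857], 'joint_pos': [16.6799, 25.9549, -5.5253, 0.0045, -58.5017, -57.6679], 'force': [-2.6696, 2.4401, 7.5956], 'moment': [0.8375, 0.9201, 0.2407], 'opening': 0.0128}
[ 8.20000e-02 -1.30738e+02] [0.034 0.023] clock 15.7833 open 0.012654007703312476 [-1.3  2.   7.3]
```

Emit:
jog_arm --motion '[{"offset": [0, 0, 0], "roll": 0.1, "hand": 0}, {"offset": [0, 0, 0], "roll": 0.2, "hand": 0}, {"offset": [0, 0, 0], "roll": 0.3, "hand": 0}]'

```text
clock: 16.03
tool_pos: [0.686, 0.0055, 0.1305]
orientation: [180.0, 0.0, -148.2]
force: [-3.3, 3.7, 10.0]
opening: 0.0126
```

```bash
python3 -c "from h import *;st();cams.snapshot('wrist');cams.snapshot('wrist');mz()"
```

```text
{'clock': 16.0333, 'tool_pos': [0.686, 0.0055, 0.1305], 'orientation': [179.9939, 0.0075, -148.1675], 'joint_pos': [16.6877, 25.9547, -5.5291, -0.0092, -58.5106, -74.8505], 'force': [-3.2906, 3.6806, 9.9762], 'moment': [1.1284, 1.124, 0.2795], 'opening': 0.0126}
[ 9.10000e-02 -1.47923e+02] [0.04  0.023] clock 16.3333 open 0.012643871443693838 [-2.9  2.3  8.4]
```

Emit:
jog_arm --motion '[{"offset": [0, 0, 0], "roll": 0.1, "hand": 0}, {"offset": [0, 0, 0], "roll": 0.2, "hand": 0}]'

```text
clock: 16.5
tool_pos: [0.6859, 0.0056, 0.1306]
orientation: [180.0, 0.0, -159.6]
force: [-3.0, 3.5, 7.5]
opening: 0.0128
```

```bash
python3 -c "from h import *;st();cams.snapshot('wrist');cams.snapshot('wrist');mz(6)"
```

```text
{'clock': 16.5, 'tool_pos': [0.6859, 0.0056, 0.1306], 'orientation': [179.9872, 0.0068, -159.5871], 'joint_pos': [16.6949, 25.9499, -5.53, -0.0155, -58.5142, -86.2739], 'force': [-3.026, 3.5156, 7.5044], 'moment': [1.3075, 1.2036, 0.2942], 'opening': 0.0128}
[ 1.29000e-01 -1.59372e+02] [0.029 0.02 ] clock 16.9 open 0.0123465456681455 [-2.8  2.   8.4]
```

Emit:
jog_arm --motion '[{"offset": [0, 0, 0], "roll": 0.1, "hand": 0}, {"offset": [0, 0, 0], "roll": 0.2, "hand": 0}]'

```text
clock: 17.07
tool_pos: [0.6859, 0.0057, 0.1306]
orientation: [180.0, 0.0, -171.0]
force: [-3.4, 4.1, 8.5]
opening: 0.0127
```

```bash
python3 -c "from h import *;st();cams.snapshot('wrist');cams.snapshot('wrist');mz(6)"
```

```text
{'clock': 17.0667, 'tool_pos': [0.6859, 0.0057, 0.1306], 'orientation': [179.9774, 0.0062, -171.0427], 'joint_pos': [16.7008, 25.9484, -5.5267, -0.0253, -58.5158, -97.7303], 'force': [-3.3706, 4.12, 8.5472], 'moment': [1.5128, 1.2055, 0.3444], 'opening': 0.0127}
[ 1.59000e-01 -1.70827e+02] [0.027 0.02 ] clock 17.4667 open 0.01259233030157413 [-3.3  3.8  9.1]
```

Emit:
jog_arm --motion '[{"offset": [0, 0, 0], "roll": 0.1, "hand": 0}, {"offset": [0, 0, 0], "roll": 0.2, "hand": 0}]'

```text
clock: 17.63
tool_pos: [0.6858, 0.0058, 0.1306]
orientation: [180.0, -0.0, 177.5]
force: [-4.2, 4.9, 8.9]
opening: 0.0129
```

```bash
python3 -c "from h import *;st();cams.snapshot('wrist');cams.snapshot('wrist');mz(6)"
```

```text
{'clock': 17.6333, 'tool_pos': [0.6858, 0.0058, 0.1306], 'orientation': [179.9716, -0.0077, 177.5082], 'joint_pos': [16.7106, 25.9466, -5.5291, -0.0344, -58.5222, -109.1844], 'force': [-4.1734, 4.9267, 8.8636], 'moment': [1.6835, 1.3487, 0.4082], 'opening': 0.0129}
[1.61000e-01 1.77719e+02] [0.048 0.02 ] clock 18.0333 open 0.012550542965932025 [-5.   4.1  9. ]
```

Emit:
jog_arm --motion '[{"offset": [0, 0, 0], "roll": 0.08, "hand": 0}, {"offset": [0, 0, 0], "roll": 0.15, "hand": 0}]'

```text
clock: 18.2
tool_pos: [0.686, 0.0059, 0.1306]
orientation: [180.0, 0.0, 169.0]
force: [-3.0, 4.3, 8.8]
opening: 0.0129
```

```bash
python3 -c "from h import *;st();cams.snapshot('wrist');cams.snapshot('wrist');mz(8)"
```

```text
{'clock': 18.2, 'tool_pos': [0.686, 0.0059, 0.1306], 'orientation': [179.9653, 0.0009, 168.957], 'joint_pos': [16.711, 25.9497, -5.5231, -0.0356, -58.5102, -117.7354], 'force': [-3.0444, 4.2819, 8.8011], 'moment': [1.7314, 1.2049, 0.4493], 'opening': 0.0129}
[  0.253 169.141] [0.022 0.013] clock 18.7 open 0.013093041404379724 [-3.5  5.1  8. ]
```

Emit:
jog_arm --motion '[{"offset": [0, 0, 0], "roll": 0, "hand": 20}, {"offset": [0, 0, 0], "roll": 0, "hand": 40}, {"offset": [0, 0, 0], "roll": 0, "hand": 40}, {"offset": [0, 0, 0], "roll": 0, "hand": 40}, {"offset": [0, 0, -10], "roll": 0, "hand": 40}, {"offset": [0, 0, -40], "roll": 0, "hand": 40}, {"offset": [-40, 0, -70], "roll": 0, "hand": 40}, {"offset": [-80, 0, -80], "roll": 0, "hand": 40}, {"offset": [-100, 0, -80], "roll": 0, "hand": 40}, {"offset": [-100, 0, -80], "roll": 0, "hand": 40}, {"offset": [-100, 0, -80], "roll": 0, "hand": 40}]'

```text
clock: 19.62
tool_pos: [0.7851, -0.0146, 0.2087]
orientation: [-180.0, -0.1, 168.9]
force: [-0.6, 0.8, -0.4]
opening: 0.0397
```

```bash
python3 - <<'E'
from h import *
st(); snap('wrist','w7'); crop('w7',0,0,560,420,1.42,'w7_b')
print([proj('w7',p)*1.42 for p in ([.5872,-.0101,.058],[.686,.0055,.1295])])
E
```

```text
{'clock': 19.6167, 'tool_pos': [0.7851, -0.0146, 0.2087], 'orientation': [-179.9816, -0.0682, 168.9292], 'joint_pos': [13.0715, 31.9102, 15.1415, -0.0116, -73.301, -114.1389], 'force': [-0.6158, 0.7978, -0.3855], 'moment': [0.0124, 0.0889, 0.0047], 'opening': 0.0397}
[array([337.96 , -60.918]), array([400.156, 104.086])]
```

View pics/w7_b.png

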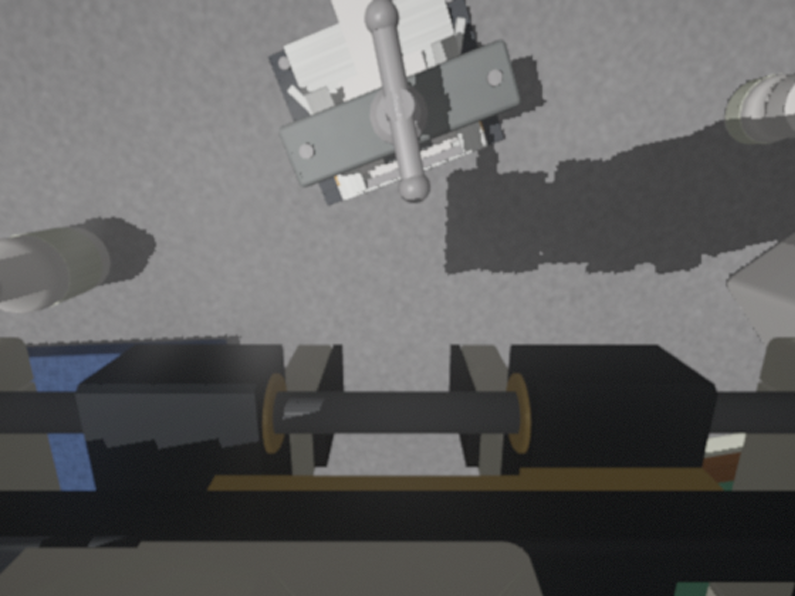

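```bash
python3 - <<'E'
from h import *
w=lambda u,v,z:px('w7',u/1.42,v/1.42,z)
p,q=w(381,15,.1235),w(414,187,.1235);print(p,q,(p+q)/2,np.degrees(np.arctan2(*(p-q)[1::-1]))%360)
E
```

```text
[0.6468 0.0043 0.1235] [0.7244 0.0051 0.1235] [0.6856 0.0047 0.1235] 180.59065721464668
```

```bash
python3 - <<'E'
from h import *
snap('side','sd8')
a=cv2.imread('pics/sd5.png',0).astype(np.float32);b=cv2.imread('pics/sd8.png',0).astype(np.float32)
s=np.s_[196:222,228:262]
print('carrier shift px',cv2.phaseCorrelate(a[s].copy(),b[s].copy()),np.abs(a[s]-b[s]).mean())
st(); order.close_job()
E
```

```text
carrier shift px ((-0.04098073104502831, 0.8107811715681326), 0.8889951985559346) 4.5893664
{'clock': 19.7167, 'tool_pos': [0.7838, -0.0141, 0.2091], 'orientation': [-179.9774, -0.0703, 168.9792], 'joint_pos': [13.1317, 31.7718, 14.9644, -0.0085, -73.266, -114.15], 'force': [0.8173, 0.1745, -0.0209], 'moment': [-0.012, -0.0213, -0.0488], 'opening': 0.0399}
the job is handed in; nothing more can be done
```

The eared carrier is in the press and clamped, and I handed the job in at about 19.7 s. The hand-in gave no verdict, so these are my own readings.

**Insertion:** I gripped the carrier by its fin and slid it past the clips to a hard stop. It did not move further at 23 N. The tool stopped about 1 mm from where I had predicted home to be.

**Clamping:** I turned the T-handle clockwise by 2.85 rad at the gripper. The turning torque rose from about 0.22 to 0.45 N m. The torque with the handle held still rose from about 0.08 to 0.25 N m. Both put the rise at about 0.2 N m, which I estimate as 50–70 N of clamp force. Contact force was not measured directly.

**After letting go:** The gripper is open and clear of everything, with about zero force on the tool.

Two checks did not agree perfectly:
- **Handle angle:** the bar ended about 0.2 rad short of the gripper's angle, from slack in the grip or slight springback. Even so, I expect at least about 45 N of clamp force.
- **Carrier position:** the before-and-after side pictures showed an apparent shift of about 0.8 pixel (1–2 mm) around the fin. That may be the carrier settling flat under the clamp or a shadow change. I did not look into it further before handing in.

I never gripped the earless carrier or the other things on the desk, and the arm's paths were planned to clear them. I took no final picture to confirm they had not moved.

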